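# Seat the flask carrier on the shaker and stopper the leaning flask

### The arm

A 6-joint arm with a two-finger parallel gripper is mounted at the origin on the work surface. World frame = base frame: x ahead of the robot, y to its left, z up, the work surface at z = 0. Lengths are in m, angles in rad, forces in N, time in s.
With the tool pointing down it reaches from about 0.375 to 0.75 m from the base axis. Payload 9 kg.
Tool frame: the origin (TCP) lies on the centre line of the jaws, within the pads' length; the fingertips stand manip.finger_overhang ahead of it and the grasp point (between the pads) lies 6 mm ahead of it (manip.finger_overhang is the distance from the TCP to the fingertips, in m); z points along the fingers, y is the line along which they close (so a half turn about z gives the same grasp; the last joint's range is limited). The gripper opens to 85 mm and grips with 20 to 120 N. Pads are 22 mm wide; open, the fingers measure 114 mm over their backs; the gripper's body (76 mm by 85 mm) begins 54 mm behind the grasp point. The pads swing forward as they close: fully open they stand 13 mm farther back than shut.
Start: joints at [0.953, 0.104, 0.097, 1.564, 0, 1.353], TCP at [0.234, 0.553, 0.256] pointing down, gripper open.
Joint ranges: [-2.99, 2.99], [-0.84, 1.86], [-1.1, 1.16], [-1.84, 2.11], [-1.51, 1.56], [-3.14, 3.14]. Speed limits (rad/s): [2.22, 2.22, 2.57, 3.14, 3.14, 3.14].

### API

Orientations are given as a unit quaternion [x, y, z, w].
In Python, from workcell import manip, optics, workorder gives the robot as it stands (manip), with the cameras (optics) and the job (workorder).
- The arm moves only by the shell command python3 jog.py 'ROWS'. ROWS is rows parted by semicolons, their numbers by spaces, 1 to 5 of them, each of 7 numbers: a rotation vector rx, ry, rz in rad, then dx, dy, dz in m, then the finger opening in m; each row is the pose to reach, as a shift and turn from the pose commanded when the command began, along the tool's axes at that moment; what a row does not reach only later rows make up. A row lasts 1/8 s, in which the tool goes at most 0.0625 m and 0.188 rad, less where a joint would pass 70% of its speed; a pose out of reach is approached as far as the arm can. The fingers move at their own pace and stop on an object; the grip force is fixed at half the most. Time passes only in rows, so rows that do not move let the fingers close. It prints the time, the measured TCP pose, the force, the opening and the grip force at its end.
- manip.get_state(): the state, without advancing time (a new reading comes with each control period).
- optics.capture(name): name is "scene" or "top" or "wrist"; returns a dict with "image" (384x512x3 uint8, red, green, blue), "z_map" (384x512 float32, m along the optical axis (not along the pixel's ray), 0 where there is no reading), "fov_y" (degrees; the focal length in pixels is half the picture's height over the tangent of half this angle, whatever the lens; pixels are square), "cx", "cy" (the principal point, pixels), "eye" and "attitude" of the camera in the world. Camera axes: x right, y up, looking along -z (the intrinsics and any distortion apply to the point x, -y, -z); pixel columns grow to the right and rows downward; lengths in m; the calibration is good to about 2 mm. The wrist camera is an equidistant fisheye: a pixel r from the principal point sees the ray r / f radians off the axis. A picture is of the moment at which its call begins.
- workorder.hand_in(): hands the job in; it is judged then, once.
The state is a dict: "t": time; "joints": joint angles; "qvel": joint speeds; "joint_efforts": joint torques, N m; "tcp_pos": TCP position; "orientation": TCP orientation; "contact_force": force on the tool from outside, world axes, zero at the start; "moment": the same for the moment, N m; "opening": finger opening in m; "grasp_force": force on a finger pad.
Only numpy, scipy, OpenCV 4.12 (cv2) and the standard library are available. Lean on these libraries where they do the work, as an engineer would, in place of code of your own. Each camera call takes 0.05 s, during which the arm holds its last target. There are 200 camera calls.

### The job

Lift the carrier with the leaning flask by its handle, keeping it level, and set it on the shaker so that its two holes drop over the two pegs and the plate lies flat on the deck. Then take the stopper that fits the flask out of its stand and set it fully home in the flask's neck, its flange flat on the rim, and let go. Leave the large stopper and the other things on the bench where they are.

Things in the scene. Friction and masses are not known exactly. Their poses are not given: they have to be found in the camera images.
- carrier: Loose flask carrier, 0.5 to 0.8 kg: metal plate 170 (x) by 130 (y) by 12 mm with a cradle in which an amber glass conical flask is fixed, leaning 30 degrees towards -x. Origin: centre of the plate's underside; z up. Two through holes in the plate: 19 mm wide at (x -15, y +50), 13 mm wide at (x -15, y -50). Starts on the bench, -x roughly towards the robot.
- handle (a point): Middle of the carrier's handle, at (x 32, y 0, z 147) in the carrier, 12 mm behind (+x of) its centre of mass; same axes. The handle is a flat bar along y, 14 mm thick (x), 26 mm high, 106 mm long, on posts at y +48 and -48; grip it across its thickness. 40 mm free below its middle. The flask's mouth is 87 mm away towards -x.
- mouth (a point): Centre of the flask's rim, at (x -55, y 0, z 132) in the carrier and fixed to it. Its z axis is the neck's axis, pointing out of the flask, leaning 30 degrees from the carrier's z towards the carrier's -x; its y axis is the carrier's y. The neck is round, 26 mm inside, 34 mm outside, straight for 42 mm below the rim.
- deck (a point): Centre of the shaker's deck top, 80 mm above the bench; z up. The shaker is a fixed white box 220 (x) by 200 (y) mm with a grey deck 180 by 150 mm. Two round pegs with chamfered tips rise 15 mm from the deck: 16 mm thick at (x -15, y +50), 10 mm at (x -15, y -50). A seated carrier's origin and axes coincide with these.
- stopper: Loose rubber stopper that fits the flask, 28 to 56 g. Origin: centre of its narrow lower end; z is its axis, towards the knob. Plug 28 mm long, tapering from 23 to 16 mm wide at the end; flange 34 mm wide from z 28 to 33; round knob 24 mm wide from z 33 to 63, to grip. Starts upright and loose in the hole of a fixed blue block 75 by 75 by 34 mm, its flange on the block's top.
- flange (a point): Centre of the underside of the stopper's flange, 28 mm above the stopper's origin on its axis, same axes. When the stopper is home it coincides with the centre of the flask's rim.
- stopper_large: Bystander: a like stopper that is too large (plug 29 to 36 mm, flange 52 mm, knob 36 mm wide), 63 mm tall, in another blue block of the same size. The two blocks may have changed places. Origin: centre of its lower end.
- wash_bottle: Bystander: white wash bottle with a green cap and bent spout, 60 mm wide, about 200 mm tall. Origin: centre of its underside.
- jar: Bystander: closed jar 52 mm wide, 60 mm tall. Origin: centre of its underside.
- tip_box: Bystander: clear plastic box 60 by 100 by 50 mm. Origin: centre of its underside.

How it is judged:
On the way, in this order (a step that is already met when the one before it is completed fails the run):
1. the carrier is seated on the shaker's pegs, flat on the deck (horizontal distance between carrier and deck below 0.005 m and z of carrier in the frame of deck below 0.003 m and angle between the x axis of carrier and the x axis of deck, either way round below 0.08 rad and angle between the z axis of carrier and the z axis of deck, either way round below 0.05 rad), for 0.2 s.
2. the stopper is home in the neck of the seated flask (all of step 1 and distance between flange and mouth below 0.005 m and angle between the z axis of stopper and the z axis of mouth, either way round below 0.1 rad), for 0.2 s.
At the end, for the whole second after the job is handed in: Carrier on the pegs, within 5 mm and 0.08 rad of the deck's centre and direction, flat within 3 mm and 0.05 rad; stopper in the neck with its flange within 5 mm of the rim's centre and its axis within 0.1 rad of the neck's; both at rest (all of step 2 and linear speed of each of carrier, stopper below 0.02 m/s); the robot touches nothing.
It fails at once if the carrier is tipped by more than 25 degrees (angle between carrier's own z axis and vertical above 0.436 rad).
It fails at once if the large stopper is moved by more than 30 mm (distance of stopper_large from where it was at the start of the episode above 0.03 m).
It fails at once if the wash bottle is moved by more than 30 mm (distance of wash_bottle from where it was at the start of the episode above 0.03 m).
It fails at once if the jar is moved by more than 30 mm (distance of jar from where it was at the start of the episode above 0.03 m).
It fails at once if the tip box is moved by more than 30 mm (distance of tip_box from where it was at the start of the episode above 0.03 m).
It also fails if it takes over 70 s, if anything falls off the work surface, if the arm or the gripper's body presses on something with over 40 N, if the wrist force passes 120 N, or if a joint passes its speed limit or range.

## Working session

There is one attempt and no reset: what is moved stays moved. The work goes in short steps, Python scripts to look and compute and a shell command to move; the robot and the scene stay as the last step left them, time stands still between calls to the robot, and variables do not carry over. Pictures are saved under pics/ and viewed, at most 10 in all, crops included, and the job is handed in when it is done.

```bash
ls; mkdir -p pics
cat > h.py <<'E'
import numpy as np, cv2
from scipy.spatial.transform import Rotation as R
from workcell import manip, optics, workorder
def cap(n):
    c=optics.capture(n); np.savez(f'{n}.npz',**c); return c
def pts(c):
    z=np.asarray(c['z_map']);h,w=z.shape;f=h/2/np.tan(np.radians(float(c['fov_y']))/2)
    v,u=np.mgrid[:h,:w];X=(u-float(c['cx']))/f;Y=(v-float(c['cy']))/f
    a=np.asarray(c['attitude']); M=R.from_quat(a).as_matrix() if a.shape==(4,) else a
    P=np.stack([X*z,-Y*z,-z],-1)@M.T+np.asarray(c['eye'])
    P[z==0]=np.nan
    return P
E
python3 - <<'E'
from h import *
for n in('top','scene'):
    c=cap(n); print(n,c['fov_y'],c['cx'],c['cy'],c['eye'],c['attitude'],[k for k in c])
    im=cv2.cvtColor(c['image'],cv2.COLOR_RGB2BGR); cv2.imwrite(f'pics/{n}.png',cv2.resize(im,(768,576)))
print(manip.finger_overhang,manip.get_state())
E
```

```text
jog.py
pics
workcell.py
top 43.043252360758956 257.7216818256278 190.7684031323406 [0.29684315 0.00471471 1.2484192 ] [-0.07546109  0.05099748  0.71306839 -0.69515347] ['image', 'z_map', 'fov_y', 'cx', 'cy', 'eye', 'attitude']
scene 49.78046381283503 250.71892100144854 188.09179044737866 [1.11426964 0.33177005 0.69640612] [0.20483826 0.35420538 0.77832969 0.47621711] ['image', 'z_map', 'fov_y', 'cx', 'cy', 'eye', 'attitude']
0.025 {'t': 0.1, 'joints': array([9.53262044e-01, 1.04654031e-01, 9.65410664e-02, 1.56389494e+00,
       1.15344603e-05, 1.35307066e+00]), 'qvel': array([-0.00095457, -0.00312178,  0.00206265, -0.00082875,  0.00144036,
       -0.00090564]), 'joint_efforts': array([ 7.79906230e-03, -5.58208859e+01,  5.04719603e+01,  1.29479982e-02,
       -2.25379881e-04,  1.23336370e-06]), 'tcp_pos': array([0.23338797, 0.55245552, 0.25558832]), 'orientation': array([ 1.98575511e-01,  9.80085404e-01, -5.51384086e-04, -2.50976760e-04]), 'contact_force': array([-0.88804324,  0.43399239, -0.47327131]), 'moment': array([-0.02114843, -0.02017788, -0.00554157]), 'grasp_force': 0.0, 'opening': 0.08524965432276176}
```

View pics/top.png

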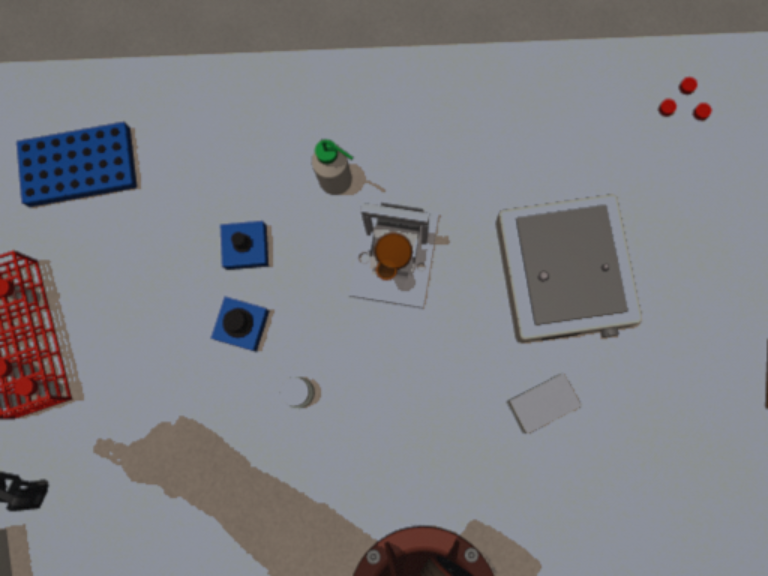

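View pics/scene.png

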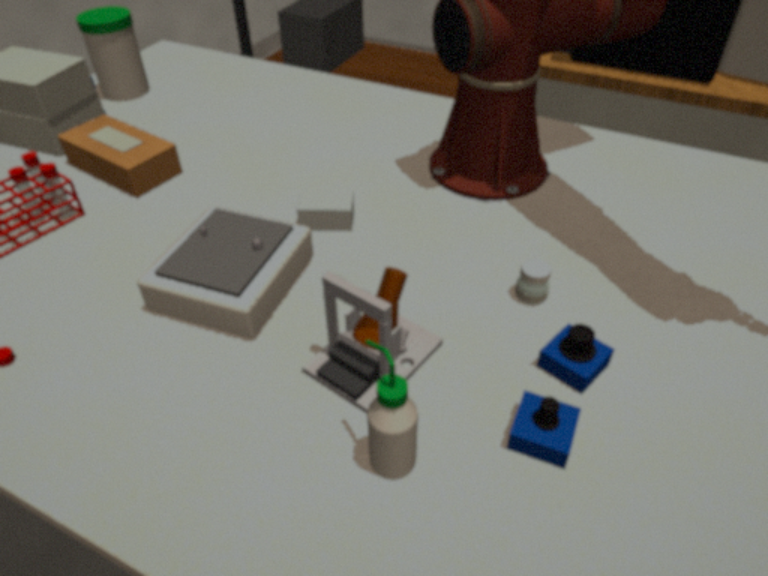

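The top view (1.5x) shows the carrier at about (395,250) with its handle bar along (365..430,210), the shaker at (570,265) with pegs at (544,276) and (605,267), the fitting stopper at (242,241) and the large one at (237,322). The wash bottle is at (333,170), the jar at (297,392) and the tip box at (545,403). The scene view agrees. Next I'll measure from the depth maps.

```bash
cat > m.py <<'E'
from h import *
for n in('top','scene'):
    c=np.load(n+'.npz');P=pts(c);im=c['image'].astype(int);x,y,z=P[...,0],P[...,1],P[...,2]
    print(n)
    def box(mask,lab):
        p=P[mask]
        if len(p)<4: print(lab,len(p));return
        r=cv2.minAreaRect((p[:,:2]*1000).astype(np.float32)); print(lab,len(p),'med',np.median(p,0).round(4),'minrect',np.round(r[0],1),np.round(r[1],1),round(r[2],1))
    C=(x>.3)&(x<.7)&(y>-.12)&(y<.12)
    sat=im.max(-1)-im.min(-1)
    print('bench',np.nanmedian(z[(x>.3)&(x<.6)&(abs(z)<.02)]))
    box(C&(z>.153)&(z<.168)&(sat<30),'handle')
    box(C&(z>.006)&(z<.018)&(sat<30),'plate')
    S=(x>.3)&(x<.7)&(y>-.5)&(y<-.14)
    gr=(im.sum(-1)<330)&(sat<40)
    box(S&(z>.074)&(z<.088),'shakertop')
    box(S&(z>.074)&(z<.084)&gr,'deck')
    b=S&(z>.0875)&(z<.105);
    k,lab=cv2.connectedComponents(b.astype(np.uint8))
    for i in range(1,k):
        if (lab==i).sum()>2: box(lab==i,'peg')
    B=(x>.25)&(x<.65)&(y>.15)&(y<.4)
    blue=B&(im[...,2]>im[...,0]+50)
    k,lab=cv2.connectedComponents((blue&(z>.029)&(z<.039)).astype(np.uint8))
    for i in range(1,k):
        if (lab==i).sum()>20: box(lab==i,'block')
    k,lab=cv2.connectedComponents((B&(z>.058)&(z<.085)).astype(np.uint8))
    for i in range(1,k):
        if (lab==i).sum()>5: box(lab==i,'knob')
    W=(x>.45)&(x<.8)&(y>-.05)&(y<.2)&(z>.05)&((sat>60)&(im[...,1]>im[...,0]+30)); box(W,'bottlecap')
    box((x>.15)&(x<.4)&(y>.05)&(y<.25)&(z>.05)&(z<.07),'jar')
    box((x>.1)&(x<.4)&(y<-.12)&(y>-.4)&(z>.04)&(z<.06),'tipbox')
E
python3 m.py
```

```text
top
bench 0.0005392071965395484
handle 298 med [0.6104 0.0257 0.1601] minrect [610.5  26.3] [105.5  15.9] 79.7
plate 1609 med [0.5319 0.0264 0.012 ] minrect [499.7  -0. ] [237.1 399. ] 89.6
shakertop 4580 med [ 0.5373 -0.2559  0.0805] minrect [ 537.2 -253.6] [209.4 192.7] 5.7
deck 4137 med [ 0.5371 -0.2566  0.0804] minrect [ 538.2 -256.6] [179.8 151.5] 6.9
peg 16 med [ 0.5293 -0.3068  0.0921] minrect [ 529.2 -306.7] [9.8 7.1] 68.2
peg 34 med [ 0.5175 -0.2078  0.094 ] minrect [ 518.4 -208.5] [13.5 14.8] 41.1
block 620 med [0.5975 0.2888 0.0339] minrect [600.  291.4] [75.1 75.1] 3.6
block 507 med [0.4588 0.2938 0.0343] minrect [462.2 297. ] [75.3 74.1] 72.9
knob 79 med [0.5997 0.2921 0.0686] minrect [600.5 291.8] [21.9 23.3] 66.1
knob 179 med [0.4623 0.2959 0.0689] minrect [462.  297.1] [34. 35.] 34.9
knob 245 med [0.3455 0.1996 0.0607] minrect [346.  197.5] [43.7 44.4] 0.7
bottlecap 144 med [0.7139 0.1305 0.1492] minrect [713.6 119.1] [64.7 27.1] 77.3
jar 293 med [0.3455 0.1976 0.0601] minrect [344.9 197.5] [45.9 44.4] 0.7
tipbox 1058 med [ 0.3168 -0.2057  0.0505] minrect [ 317.2 -206
[... 450 characters left out ...]
7 11.6] 85.8
peg 28 med [ 0.5197 -0.2058  0.0923] minrect [ 519.4 -205.3] [12.4 14.3] 42.4
block 532 med [0.4796 0.3059 0.0335] minrect [463.1 298.6] [73.9 76.1] 72.6
block 964 med [0.6123 0.297  0.0333] minrect [600.9 292.6] [76.7 72.5] 3.3
knob 176 med [0.3454 0.1996 0.0597] minrect [345.2 199.2] [44.3 45.5] 69.1
knob 232 med [0.4666 0.2983 0.068 ] minrect [462.8 297.9] [35.7 36.1] 69.8
knob 145 med [0.6038 0.2931 0.0677] minrect [600.6 292.4] [23.5 23. ] 27.0
bottlecap 315 med [0.7214 0.1351 0.1473] minrect [709.6 125.8] [63.7 33.2] 39.3
jar 248 med [0.3503 0.2001 0.0591] minrect [345.4 199.8] [44.6 46.4] 63.7
tipbox 530 med [ 0.3218 -0.2022  0.0487] minrect [ 317. -205.] [64.5 99.6] 25.1
```

```bash
cat >> h.py <<'E'
def plan(p,yaw,tilt_az=0,tilt=0):
    """TCP target p, tool y at yaw (deg) about world z when down, then tool tilted so that its z leans by tilt towards azimuth tilt_az"""
    s=manip.get_state();R0=R.from_quat(s['orientation'])
    y=np.array([np.cos(np.radians(yaw)),np.sin(np.radians(yaw)),0]);z=np.array([0,0,-1.])
    T=R.from_matrix(np.stack([np.cross(y,z),y,z],1))
    az=np.radians(tilt_az); T=R.from_rotvec(-np.radians(tilt)*np.array([-np.sin(az),np.cos(az),0]))*T
    rv=(R0.inv()*T).as_rotvec();d=R0.inv().apply(np.array(p)-s['tcp_pos'])
    print('rot',rv.round(4),'shift',d.round(4),'rows',round(max(np.linalg.norm(d)/.0625,np.linalg.norm(rv)/.188),1),'| tcp',s['tcp_pos'].round(4),'q',s['joints'].round(2),'toolz',T.apply([0,0,1]).round(3))
E
python3 -c "
from h import *
plan([.6107,.0264,.27],-10.2)"
```

```text
rot [-1.200e-03  6.000e-04  1.349e+00] shift [-0.5523 -0.3377 -0.0142] rows 10.4 | tcp [0.2334 0.5525 0.2556] q [0.95 0.1  0.1  1.56 0.   1.35] toolz [ 0.  0. -1.]
```

```bash
python3 jog.py '0 0 0.19 -0.05 -0.03 -0.014 0.085; 0 0 0.37 -0.1 -0.06 -0.014 0.085; 0 0 0.55 -0.155 -0.09 -0.014 0.085; 0 0 0.7 -0.21 -0.12 -0.014 0.085; 0 0 0.8 -0.26 -0.15 -0.014 0.085'
python3 -c "
from h import *
plan([.6107,.0264,.27],-10.2)"
```

```text
t: 0.72
tcp_pos: [0.4156, 0.3115, 0.27]
orientation: [0.566, 0.824, -0.0, -0.0]
contact_force: [0.3, 1.3, -0.6]
opening: 0.0847
grasp_force: 0.0
rot [-1.000e-04 -0.000e+00  5.448e-01] shift [-0.3361  0.0799 -0.    ] rows 5.5 | tcp [0.4156 0.3115 0.27  ] q [ 0.39 -0.14 -0.12  1.59  0.    1.6 ] toolz [ 0.  0. -1.]
```

```bash
python3 jog.py '0 0 0.15 -0.06 0.014 0 0.085; 0 0 0.3 -0.12 0.029 0 0.085; 0 0 0.45 -0.18 0.043 0 0.085; 0 0 0.545 -0.24 0.057 0 0.085; 0 0 0.545 -0.295 0.07 0 0.085'
python3 -c "
from h import *
plan([.6107,.0264,.27],-10.2)"
```

```text
t: 1.35
tcp_pos: [0.5876, 0.0617, 0.2699]
orientation: [0.766, 0.642, -0.0, -0.0]
contact_force: [-0.1, 0.5, -0.0]
opening: 0.0844
grasp_force: 0.0
rot [-0.0004 -0.0001  0.0021] shift [-0.0308  0.0289 -0.0001] rows 0.7 | tcp [0.5876 0.0617 0.2699] q [-0.12  0.08  0.1   1.59  0.    1.63] toolz [ 0.  0. -1.]
```

```bash
python3 jog.py '0 0 0 -0.04 0.01 0 0.085; 0 0 0 -0.04 0.01 0 0.085; 0 0 0 -0.04 0.01 0 0.085'
python3 - <<'E'
from h import *
plan([.6107,.0264,.153],-10.2)
c=cap('wrist');im=cv2.cvtColor(c['image'],cv2.COLOR_RGB2BGR); cv2.imwrite('pics/w1.png',im)
E
```

```text
t: 1.72
tcp_pos: [0.5895, 0.0231, 0.2701]
orientation: [0.766, 0.643, -0.0, -0.0]
contact_force: [-0.8, 0.6, -0.5]
opening: 0.085
grasp_force: 0.0
rot [-0.0006 -0.0004  0.0038] shift [0.0069 0.0203 0.1171] rows 1.9 | tcp [0.5895 0.0231 0.2701] q [-0.18  0.08  0.09  1.59  0.    1.56] toolz [ 0.  0. -1.]
```

```bash
python3 jog.py '0 0 0.004 0.007 0.02 0 0.085; 0 0 0.004 0.007 0.0203 0.05 0.085; 0 0 0.004 0.007 0.0203 0.09 0.085;0 0 0.004 0.007 0.0203 0.117 0.085; 0 0 0.004 0.007 0.0203 0.117 0.085'
python3 - <<'E'
from h import *
plan([.6107,.0264,.153],-10.2)
c=cap('wrist');im=cv2.cvtColor(c['image'],cv2.COLOR_RGB2BGR); cv2.imwrite('pics/w2.png',im)
E
```

```text
t: 2.4
tcp_pos: [0.6093, 0.0276, 0.1512]
orientation: [0.767, 0.642, -0.001, -0.002]
contact_force: [0.0, 0.6, -0.1]
opening: 0.0847
grasp_force: 0.0
rot [-0.004  -0.0002  0.0018] shift [-0.001   0.0016 -0.0018] rows 0.0 | tcp [0.6093 0.0276 0.1512] q [-0.17  0.15 -0.05  1.38  0.    1.58] toolz [ 0.  0. -1.]
```

View pics/w2.png

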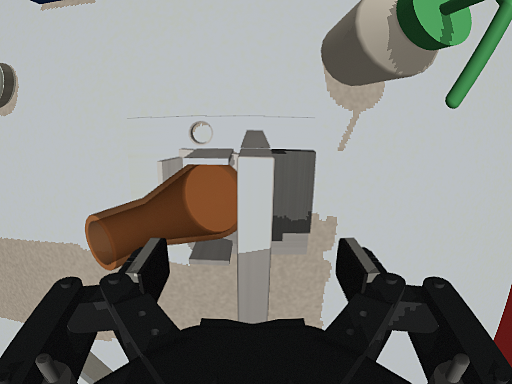

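The handle bar (columns 238–273) lies centred between the open fingers (about 165 and 340), and the flask mouth at (100,240) is clear of them. I'll close the gripper.

```bash
python3 jog.py '0 0 0.002 -0.001 0.0016 -0.0018 0.03; 0 0 0.002 -0.001 0.0016 -0.0018 0.005;0 0 0.002 -0.001 0.0016 -0.0018 0.005;0 0 0.002 -0.001 0.0016 -0.0018 0.005;0 0 0.002 -0.001 0.0016 -0.0018 0.005'; python3 jog.py '0 0 0 0 0 0 0.005;0 0 0 0 0 0 0.005;0 0 0 0 0 0 0.005'
```

```text
t: 3.08
tcp_pos: [0.6121, 0.0247, 0.155]
orientation: [0.768, 0.641, -0.0, -0.0]
contact_force: [-2.2, -0.5, 1.2]
opening: 0.013
grasp_force: 59.8
t: 3.45
tcp_pos: [0.6122, 0.0247, 0.1551]
orientation: [0.768, 0.641, -0.0, -0.0]
contact_force: [-3.8, -1.9, 0.6]
opening: 0.013
grasp_force: 59.8
```

```bash
python3 jog.py '0 0 0 0 0 -0.01 0.005;0 0 0 0 0 -0.03 0.005;0 0 0 0 0 -0.06 0.005;0 0 0 0 0 -0.095 0.005;0 0 0 0 0 -0.13 0.005';python3 jog.py '0 0 0 0 0 0 0.005;0 0 0 0 0 0 0.005'
python3 - <<'E'
from h import *
print(manip.get_state()['moment'])
for n in('scene','top'): c=cap(n)
P=pts(c);x,y,z=P[...,0],P[...,1],P[...,2]
im=cv2.cvtColor(np.load('scene.npz')['image'],cv2.COLOR_RGB2BGR); cv2.imwrite('pics/s2.png',cv2.resize(im[100:300,150:400],(750,600)))
# plate plane from both views
for n in('top','scene'):
    P=pts(np.load(n+'.npz')).reshape(-1,3);im=np.load(n+'.npz')['image'].reshape(-1,3).astype(int)
    m=(abs(P[:,0]-.58)<.12)&(abs(P[:,1]-.03)<.09)&(P[:,2]>.115)&(P[:,2]<.165)&(im.max(1)-im.min(1)<30)
    Q=P[m]
    for k in range(6):
        A=np.c_[Q[:,:2]-[.58,.03],np.ones(len(Q))];s=np.linalg.lstsq(A,Q[:,2],rcond=None)[0];r=Q[:,2]-A@s;Q=Q[abs(r)<max(.003,.02-.004*k)]
    print(n,len(Q),s)
E
```

```text
t: 4.08
tcp_pos: [0.6125, 0.0249, 0.2875]
orientation: [0.768, 0.641, 0.0, 0.0]
contact_force: [0.3, -0.4, -7.4]
opening: 0.013
grasp_force: 58.8
t: 4.32
tcp_pos: [0.6122, 0.0249, 0.2839]
orientation: [0.768, 0.641, -0.0, -0.0]
contact_force: [-0.2, -0.5, -8.3]
opening: 0.013
grasp_force: 58.7
[-0.08632709 -0.09905192 -0.0098583 ]
top 273 [-0.01151487 -0.00753435  0.14072989]
scene 1138 [-0.00452392 -0.08607403  0.14494636]
```

View pics/s2.png

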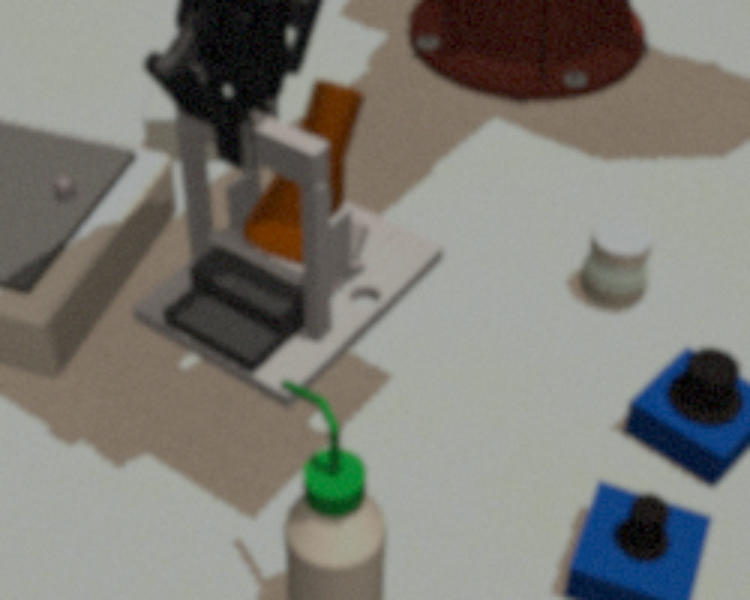

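The carrier hangs level in the gripper: plate edge from (135,315) to (290,405), hole at (365,295), clear of the bottle. Next I'll carry it over to the shaker.

```bash
python3 -c "
from h import *
plan([.5704,-.253,.284],6.4)"
```

```text
rot [-0.0029 -0.0005 -0.2917] shift [-0.2808  0.0091 -0.001 ] rows 4.5 | tcp [0.6117 0.0249 0.283 ] q [-0.17  0.15  0.2   1.62  0.    1.58] toolz [ 0.  0. -1.]
```

```bash
python3 jog.py '0 0 -0.03 -0.03 0.001 -0.003 0.005;0 0 -0.07 -0.07 0.002 -0.005 0.005;0 0 -0.12 -0.115 0.003 -0.005 0.005;0 0 -0.17 -0.16 0.005 -0.005 0.005;0 0 -0.22 -0.205 0.006 -0.005 0.005'
python3 -c "
from h import *
plan([.5704,-.253,.284],6.4)"
```

```text
t: 5.05
tcp_pos: [0.5808, -0.1791, 0.2884]
orientation: [0.692, 0.722, -0.0, -0.001]
contact_force: [0.8, 0.2, -7.5]
opening: 0.0128
grasp_force: 59.3
rot [-0.0017 -0.0015 -0.07  ] shift [-0.0734 -0.0134  0.0043] rows 1.2 | tcp [ 0.5808 -0.1791  0.2884] q [-0.51  0.14  0.2   1.63  0.    1.01] toolz [ 0.  0. -1.]
```

```bash
python3 jog.py '0 0 -0.04 -0.035 -0.007 0 0.005;0 0 -0.06 -0.06 -0.012 0.002 0.005;0 0 -0.07 -0.073 -0.0134 0.004 0.005;0 0 -0.07 -0.073 -0.0134 0.004 0.005;0 0 -0.07 -0.073 -0.0134 0.004 0.005'
python3 -c "
from h import *
plan([.5704,-.253,.262],6.4)"
```

```text
t: 5.68
tcp_pos: [0.5713, -0.2503, 0.2859]
orientation: [0.667, 0.745, 0.0, -0.0]
contact_force: [0.2, -0.1, -7.7]
opening: 0.0131
grasp_force: 59.3
rot [-0.0001 -0.0009 -0.0011] shift [-0.0026 -0.0012  0.0239] rows 0.4 | tcp [ 0.5713 -0.2503  0.2859] q [-0.62  0.19  0.24  1.63  0.    0.84] toolz [ 0.  0. -1.]
```

```bash
python3 jog.py '0 0 -0.001 -0.0026 -0.0012 0.012 0.005;0 0 -0.001 -0.0026 -0.0012 0.024 0.005;0 0 -0.001 -0.0026 -0.0012 0.024 0.005;0 0 -0.001 -0.0026 -0.0012 0.024 0.005'
python3 - <<'E'
from h import *
plan([.5704,-.253,.262],6.4)
for n in('top','scene'):
    c=cap(n);P=pts(c);im=c['image'].astype(int);sat=im.max(-1)-im.min(-1)
    m=(abs(P[...,0]-.54)<.13)&(abs(P[...,1]+.255)<.11)&(P[...,2]>.109)&(P[...,2]<.124)&(sat<40)
    Q=P[m];r=cv2.minAreaRect((Q[:,:2]*1000).astype(np.float32));print(n,len(Q),np.median(Q[:,2]),np.round(r[0],1),np.round(r[1],1),r[2])
    b=cv2.cvtColor(c['image'],cv2.COLOR_RGB2BGR)
    v,u=np.where(m);a=b[v.min()-25:v.max()+25,u.min()-15:u.max()+15];print(v.min()-25,u.min()-15,a.shape);cv2.imwrite(f'pics/{n}3.png',cv2.resize(a,None,fx=4,fy=4,interpolation=cv2.INTER_CUBIC))
c=cap('wrist');b=cv2.cvtColor(c['image'],cv2.COLOR_RGB2BGR);cv2.imwrite('pics/w3.png',cv2.resize(b[60:300,80:400],None,fx=2.5,fy=2.5))
E
cd pics; python3 -c "
import cv2,numpy as np
a=cv2.imread('top3.png');b=cv2.imread('scene3.png');h=max(a.shape[0],b.shape[0]);o=np.zeros((h,a.shape[1]+b.shape[1],3),np.uint8);o[:a.shape[0],:a.shape[1]]=a;o[:b.shape[0],a.shape[1]:]=b;s=min(800/o.shape[1],600/h);print(s);cv2.imwrite('c3.png',cv2.resize(o,None,fx=s,fy=s))"
```

```text
t: 6.18
tcp_pos: [0.5702, -0.254, 0.2621]
orientation: [0.667, 0.745, 0.0, -0.0]
contact_force: [-0.9, 0.2, -7.8]
opening: 0.0129
grasp_force: 59.2
rot [-0.     -0.0002 -0.0006] shift [0.001  0.0004 0.0001] rows 0.0 | tcp [ 0.5702 -0.254   0.2621] q [-0.63  0.18  0.19  1.58  0.    0.83] toolz [ 0.  0. -1.]
top 16 0.12032683993581106 [ 611.3 -185.8] [11.3 10.1] 5.6377763748168945
115 334 (56, 35, 3)
scene 1138 0.11858832815912534 [ 538.8 -253.5] [174.  132.1] 5.8781304359436035
107 88 (101, 116, 3)
1.3245033112582782
```

View pics/w3.png

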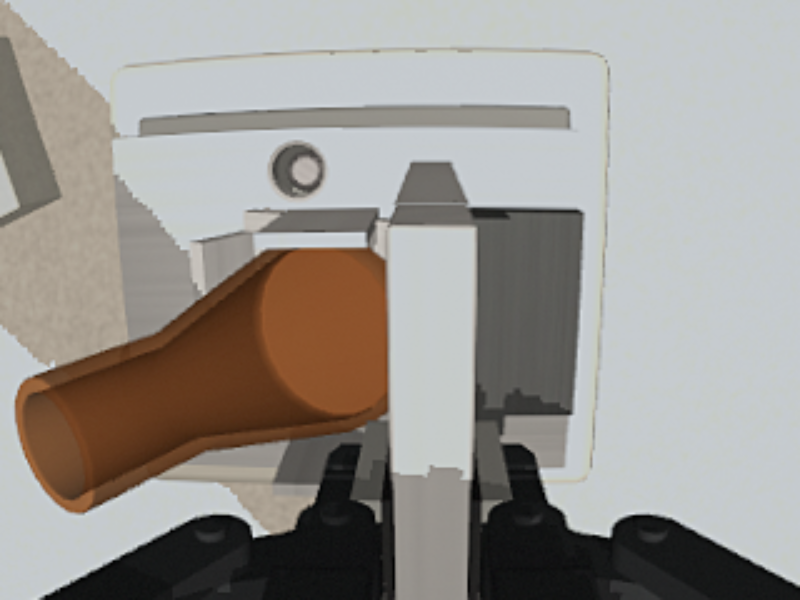

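View pics/c3.png

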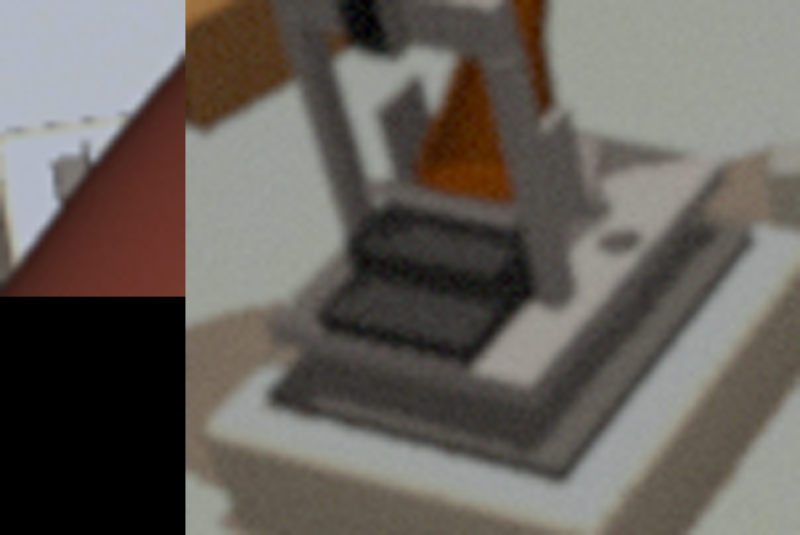

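The wrist view shows the big peg (305,171) through the wide hole (298,169, radius ~27), nearly centred. In the scene view the plate sits just above the deck. I'll measure the hole-to-peg offset from the wrist depth.

```bash
cat > hole.py <<'E'
from h import *
c=cap('wrist');z=c['z_map'];H,W=z.shape;f=H/2/np.tan(np.radians(float(c['fov_y']))/2)
v,u=np.mgrid[:H,:W];X=(u-c['cx']);Y=(v-c['cy']);r=np.hypot(X,Y)+1e-9;t=r/f;k=np.tan(t)/r
a=np.asarray(c['attitude']);M=R.from_quat(a).as_matrix() if a.shape==(4,) else a
P=np.stack([X*k*z,-Y*k*z,-z],-1)@M.T+c['eye'];D=np.stack([X*k,-Y*k,-np.ones_like(k)],-1)@M.T
w=P[110:145,180:220]
print(np.round(w[::2,::2,2]*1000).astype(int))
zt=np.median(P[118:138,165:180,2]);print('plate z',zt)
L=(abs(P[...,2]-zt)<.004);L=~L;L[:112]=0;L[143:]=0;L[:,:182]=0;L[:,217:]=0
n,lab,st,ce=cv2.connectedComponentsWithStats(L.astype(np.uint8));i=lab[128,199];print('hole px',st[i],ce[i])
m=lab==i
Q=(c['eye']+D*((zt-c['eye'][2])/D[...,2])[...,None])[m]
(hc,hr)=cv2.minEnclosingCircle((Q[:,:2]*1000).astype(np.float32));print('hole mean',Q.mean(0),'circ',hc,hr, 'area dia',2*np.sqrt(cv2.contourArea(cv2.convexHull((Q[:,:2]*1e3).astype(np.float32)))/np.pi))
pk=m&(P[...,2]>.0905)&(P[...,2]<zt-.008);Q=P[pk];print('peg',pk.sum(),Q.mean(0),cv2.minEnclosingCircle((Q[:,:2]*1000).astype(np.float32)))
E
python3 hole.py; python3 -c "
from h import *
plan([.5704,-.253,.262],6.4)"
```

```text
[[ 80  80  81  81  80  80  80  80  80  79  80  80  79  82  81  79  80  79
   82  80]
 [121 121 121 121 121 122 121 121 122 121 120 121 121 121 120 120 121 121
  120 122]
 [122 120 121 122 122 123 123 122 122 122 122 122 381 121 122 121 121 121
  121 121]
 [122 121 123 121 121 121 121 121 121 119 122 121 122 121 122 122 121 123
  121 122]
 [121 120 122 120 122 120 120 119 114  81  81 120 121 121 120 123 121 121
  121 121]
 [122 122 122 121 120 121 120  81  81  80  81  91  85 121 121 121 122 121
  120 121]
 [122 122 121 121 121 121 111  81  80  93  93  96  93  92 121 121 121 122
  121 121]
 [120 122 121 121 121 117  81  80  92  95  95  94  96  95  95 121 120 121
  121 120]
 [122 121 122 122 120 113  79  80  93  95  96  96  94  95  94 119 121 121
  122 121]
 [121 120 121 121 119 114  81  80  95  96  96  95  96  96  94 120 119 121
  121 120]
 [121 120 121 120 120 110  81  81  92  95  95  96  95  95  93 119 122 123
  121 121]
 [123 122 121 120 121 116  80  80  92  95  96  95  96  94  94 121 120 121
  122 121]
 [121 381 121 120 121 119 113  80  82  93  93  95  92  93 119 120 121 122
  121 
[... 223 characters left out ...]
0 121 122 120 121 120 120
  121 121]
 [122 121 121 122 121 121 121 122 121 122 120 121 122 121 119 120 120 121
  120 121]
 [127 128 127 126 126 126 121 120 141 141 148 147 146 147 148 148 148 147
  148 147]]
plate z 0.12115120341412969
hole px [189 118  21  21 342] [199.24853801 128.11111111]
hole mean [ 0.51877102 -0.20567189  0.1211512 ] circ (518.7930908203125, -205.6582794189453) 9.401336669921875 area dia 18.004812230706115
peg 213 [ 0.51646794 -0.20760775  0.09591794] ((515.4520263671875, -207.65809631347656), 8.679728507995605)
rot [ 0.0006  0.0004 -0.0007] shift [0.0013 0.0002 0.0006] rows 0.0 | tcp [ 0.5703 -0.2543  0.2626] q [-0.63  0.18  0.19  1.58  0.    0.83] toolz [ 0.  0. -1.]
```

```bash
cat >> hole.py <<'E'
print('----')
from scipy.optimize import least_squares
ax=np.radians(6.2);ex=np.array([np.cos(ax),np.sin(ax)]);ey=np.array([-ex[1],ex[0]])
def edge(mask,zz,rad,left):
    pp=[]
    for row in range(118,140):
        cols=np.where(mask[row])[0]
        if len(cols)<3: continue
        for cc in ([cols[0]-.5] if left else [cols[0]-.5,cols[-1]+.5]):
            x=cc-c['cx'];y=row-c['cy'];rr=np.hypot(x,y);kk=np.tan(rr/f)/rr
            d=M@np.array([x*kk,-y*kk,-1]);p=c['eye']+d*(zz-c['eye'][2])/d[2];pp.append(p[:2])
    pp=np.array(pp);s=least_squares(lambda q:np.hypot(*(pp-q).T)-rad,pp.mean(0)+.001,loss='soft_l1',f_scale=.0005);return s.x,np.sqrt(np.mean(s.fun**2))
h,e1=edge(m,zt,.0095,False)
for zz,rad in((.092,.008),(.094,.0072)):
    p,e2=edge(m&(P[...,2]>.0895)&(P[...,2]<zt-.0225),zz,rad,True);d=p-h
    print('hole',h,e1,'peg',p,e2,'peg-hole carrier x,y mm',d@ex*1e3,d@ey*1e3)
E
python3 hole.py | sed -n '/----/,$p'
```

```text
----
hole [ 0.51875602 -0.20572456] 0.0003691402853580357 peg [ 0.51704031 -0.20750812] 0.00022788992238358805 peg-hole carrier x,y mm -1.898292412993837 -1.5878358496150333
hole [ 0.51875602 -0.20572456] 0.0003691402853580357 peg [ 0.51648451 -0.20742976] 0.00021542609418275012 peg-hole carrier x,y mm -2.442378017108538 -1.4499009701365762
```

```bash
python3 jog.py '0 0 0 -0.0016 -0.0018 0 0.005;0 0 0 -0.0016 -0.0018 0.004 0.005;0 0 0 -0.0016 -0.0018 0.006 0.005;0 0 0 -0.0016 -0.0018 0.006 0.005'; python3 hole.py | sed -n '/----/,$p'
```

```text
t: 6.92
tcp_pos: [0.5684, -0.2559, 0.2557]
orientation: [0.667, 0.745, 0.0, -0.0]
contact_force: [-1.0, 0.6, -7.4]
opening: 0.0131
grasp_force: 59.2
----hole.py:26: RuntimeWarning: Mean of empty slice.
  pp=np.array(pp);s=least_squares(lambda q:np.hypot(*(pp-q).T)-rad,pp.mean(0)+.001,loss='soft_l1',f_scale=.0005);return s.x,np.sqrt(np.mean(s.fun**2))
  ret = ret.dtype.type(ret / rcount)
Traceback (most recent call last):
  File "hole.py", line 29, in <module>
    p,e2=edge(m&(P[...,2]>.0895)&(P[...,2]<zt-.0225),zz,rad,True);d=p-h
         ~~~~^^^^^^^^^^^^^^^^^^^^^^^^^^^^^^^^^^^^^^^^^^^^^^^^^^^^
  File "hole.py", line 26, in edge
    pp=np.array(pp);s=least_squares(lambda q:np.hypot(*(pp-q).T)-rad,pp.mean(0)+.001,loss='soft_l1',f_scale=.0005);return s.x,np.sqrt(np.mean(s.fun**2))
                      ~~~~~~~~~~~~~^^^^^^^^^^^^^^^^^^^^^^^^^^^^^^^^^^^^^^^^^^^^^^^^^^^^^^^^^^^^^^^^^^^^^^^^^^^^^^^
ValueError: Initial guess is outside of provided bounds
```

```bash
sed -i 's/zt-.0225/zt-.014/' hole.py; python3 hole.py | sed -n '/----/,$p'
```

```text
----
hole [ 0.51680645 -0.20727558] 0.00035332631716511253 peg [ 0.51690562 -0.20719119] 0.0002581793981035235 peg-hole carrier x,y mm 0.10769827847732803 0.07318258438474962
hole [ 0.51680645 -0.20727558] 0.00035332631716511253 peg [ 0.51636103 -0.20726606] 0.0003116776403267816 peg-hole carrier x,y mm -0.44178712200050246 0.057563677875957286
```

```bash
python3 jog.py '0 0 0 0 0 0.003 0.005;0 0 0 0 0 0.006 0.005;0 0 0 0 0 0.009 0.005;0 0 0 0 0 0.011 0.005;0 0 0 0 0 0.011 0.005'
```

```text
t: 7.65
tcp_pos: [0.5685, -0.2559, 0.2448]
orientation: [0.667, 0.745, 0.0, -0.0]
contact_force: [-1.2, -0.5, -7.2]
opening: 0.0134
grasp_force: 59.3
```

```bash
python3 jog.py '0 0 0 0 0 0.003 0.005;0 0 0 0 0 0.006 0.005;0 0 0 0 0 0.0085 0.005;0 0 0 0 0 0.0095 0.005;0 0 0 0 0 0.0095 0.005'
```

```text
t: 8.28
tcp_pos: [0.5685, -0.2559, 0.2359]
orientation: [0.667, 0.745, 0.0, 0.0]
contact_force: [-0.6, 0.9, -4.6]
opening: 0.0129
grasp_force: 59.7
```

Contact has begun, with the weight coming off the wrist. I'll go a little lower and then open.

```bash
python3 jog.py '0 0 0 0 0 0.0015 0.005;0 0 0 0 0 0.0015 0.005;0 0 0 0 0 0.0015 0.005' && python3 jog.py '0 0 0 0 0 0 0.02;0 0 0 0 0 0 0.04;0 0 0 0 0 0 0.085;0 0 0 0 0 0 0.085;0 0 0 0 0 0 0.085'
python3 - <<'E'
from h import *
c=cap('scene');P=pts(c);im=c['image'].astype(int);sat=im.max(-1)-im.min(-1)
m=(abs(P[...,0]-.54)<.13)&(abs(P[...,1]+.255)<.11)&(P[...,2]>.086)&(P[...,2]<.098)&(sat<40)
Q=P[m];r=cv2.minAreaRect((Q[:,:2]*1000).astype(np.float32));print(len(Q),np.median(Q[:,2]),np.round(r[0],1),np.round(r[1],1),r[2])
A=np.c_[Q[:,:2]-Q[:,:2].mean(0),np.ones(len(Q))];print(np.linalg.lstsq(A,Q[:,2],rcond=None)[0])
plan([.5684,-.256,.33],6.4)
E
```

```text
t: 8.65
tcp_pos: [0.5686, -0.2558, 0.2358]
orientation: [0.667, 0.745, 0.0, 0.001]
contact_force: [-4.3, 4.7, 4.1]
opening: 0.0132
grasp_force: 61.0
t: 9.28
tcp_pos: [0.5686, -0.256, 0.2341]
orientation: [0.667, 0.745, 0.0, 0.0]
contact_force: [-0.4, -0.2, -0.1]
opening: 0.085
grasp_force: 0.0
994 0.09080551163217093 [ 536.9 -255.1] [172.7 132.4] 6.090160846710205
[ 0.0017007  -0.00176414  0.0909003 ]
rot [ 0.     -0.0001 -0.0007] shift [-0.     -0.0002 -0.096 ] rows 1.5 | tcp [ 0.5686 -0.256   0.234 ] q [-0.63  0.17  0.13  1.53  0.    0.83] toolz [ 0.  0. -1.]
```

Seated flat: the plate top is 12 mm above the deck and the centre and yaw match. Retracting, then on to the stopper.

```bash
python3 jog.py '0 0 0 0 0 -0.03 0.085;0 0 0 0 0 -0.07 0.085;0 0 0 0 0 -0.11 0.085;0 0 0 0 0 -0.11 0.085'
python3 -c "
from h import *
plan([.6006,.292,.26],93)"
```

```text
t: 9.82
tcp_pos: [0.5694, -0.2566, 0.3478]
orientation: [0.667, 0.745, 0.0, 0.003]
contact_force: [0.9, -0.6, -0.9]
opening: 0.0852
grasp_force: 0.0
rot [ 6.0000e-04  6.3000e-03 -1.5122e+00] shift [0.5421 0.0914 0.0862] rows 8.9 | tcp [ 0.5694 -0.2566  0.3478] q [-0.63  0.22  0.39  1.74  0.    0.83] toolz [ 0.  0. -1.]
```

```bash
python3 jog.py '0 0 -0.17 0.06 0.01 0.01 0.085;0 0 -0.34 0.12 0.02 0.02 0.085;0 0 -0.51 0.18 0.03 0.03 0.085;0 0 -0.68 0.24 0.04 0.03 0.085;0 0 -0.85 0.3 0.05 0.03 0.085'
python3 -c "
from h import *
plan([.6006,.292,.26],93)"
```

```text
t: 10.45
tcp_pos: [0.5845, 0.0497, 0.3129]
orientation: [0.298, 0.955, -0.0, -0.001]
contact_force: [1.2, -0.2, -0.3]
opening: 0.085
grasp_force: 0.0
rot [-1.000e-04 -1.200e-03 -6.567e-01] shift [0.1244 0.2085 0.0529] rows 4.0 | tcp [0.5845 0.0497 0.3129] q [-0.14  0.09  0.18  1.67  0.    0.47] toolz [ 0.  0. -1.]
```

```bash
python3 jog.py '0 0 -0.17 0.031 0.052 0.013 0.085;0 0 -0.34 0.062 0.104 0.026 0.085;0 0 -0.5 0.093 0.156 0.04 0.085;0 0 -0.657 0.1244 0.2085 0.053 0.085;0 0 -0.657 0.1244 0.2085 0.053 0.085'
python3 -c "
from h import *
plan([.6006,.292,.15],93)"
```

```text
t: 11.08
tcp_pos: [0.6007, 0.2937, 0.2575]
orientation: [-0.027, 1.0, -0.0, -0.002]
contact_force: [0.0, -0.8, 0.8]
opening: 0.0853
grasp_force: 0.0
rot [-0.0002 -0.0044  0.0016] shift [-0.0003 -0.0017  0.1075] rows 1.7 | tcp [0.6007 0.2937 0.2575] q [0.26 0.33 0.35 1.6  0.   0.21] toolz [ 0.  0. -1.]
```

```bash
python3 jog.py '0 -0.004 0.0016 0 -0.0017 0.055 0.06;0 -0.004 0.0016 0 -0.0017 0.11 0.06;0 -0.004 0.0016 0 -0.0017 0.15 0.06;0 -0.004 0.0016 0 -0.0017 0.15 0.06'
python3 - <<'E'
from h import *
plan([.6006,.292,.066],93)
c=cap('wrist');im=cv2.cvtColor(c['image'],cv2.COLOR_RGB2BGR); cv2.imwrite('pics/w4.png',im)
E
```

```text
t: 11.58
tcp_pos: [0.5999, 0.2867, 0.107]
orientation: [-0.022, 1.0, -0.001, -0.001]
contact_force: [0.3, 0.3, -0.4]
opening: 0.0599
grasp_force: 0.0
rot [-0.0016 -0.003  -0.0082] shift [-0.001   0.0054  0.0409] rows 0.7 | tcp [0.5999 0.2867 0.107 ] q [ 0.25  0.33  0.08  1.33 -0.    0.21] toolz [ 0.  0. -1.]
```

View pics/w4.png

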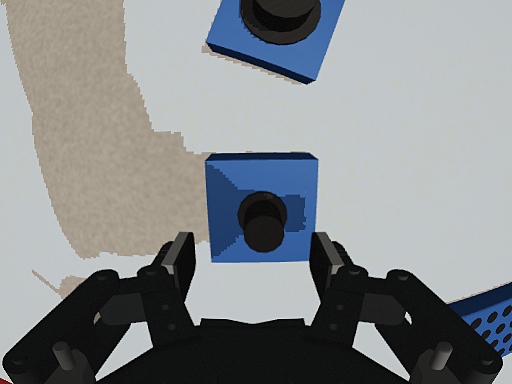

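The small knob (264,230) lies slightly right of the finger midline (about 253), which matches the 5 mm residual in tool y. I'll correct that and go down.

```bash
python3 jog.py '0 -0.003 -0.008 -0.001 0.0053 0 0.06;0 -0.003 -0.008 -0.001 0.0053 0 0.06;0 -0.003 -0.008 -0.001 0.0053 0.02 0.06;0 -0.003 -0.008 -0.001 0.0053 0.03 0.06;0 -0.003 -0.008 -0.001 0.0053 0.03 0.06'
python3 - <<'E'
from h import *
plan([.6006,.292,.066],93)
E
```

```text
t: 12.25
tcp_pos: [0.6023, 0.2932, 0.0791]
orientation: [-0.027, 1.0, -0.0, 0.002]
contact_force: [-0.9, -0.0, -0.6]
opening: 0.0601
grasp_force: 0.0
rot [-0.0006  0.004   0.0012] shift [ 0.0018 -0.0011  0.0131] rows 0.2 | tcp [0.6023 0.2932 0.0791] q [ 0.26  0.35  0.06  1.27 -0.    0.21] toolz [ 0.  0. -1.]
```

```bash
python3 jog.py '0 0.002 0.001 0.0012 -0.001 0.006 0.06;0 0.002 0.001 0.0012 -0.001 0.013 0.06;0 0.002 0.001 0.0012 -0.001 0.013 0.06;0 0.002 0.001 0.0012 -0.001 0.013 0.06;0 0.002 0.001 0.0012 -0.001 0.013 0.06'
python3 -c "
from h import *
plan([.6006,.292,.066],93)"
python3 jog.py '0 0 0 0 0 0 0.03;0 0 0 0 0 0 0.02;0 0 0 0 0 0 0.02;0 0 0 0 0 0 0.02;0 0 0 0 0 0 0.02'
python3 -c "
from h import *
plan([.6006,.292,.066],93)"
```

```text
t: 12.88
tcp_pos: [0.6026, 0.2925, 0.0684]
orientation: [-0.026, 1.0, 0.0, 0.003]
contact_force: [0.1, -0.5, -0.1]
opening: 0.0602
grasp_force: 0.0
rot [0.0001 0.0055 0.0002] shift [ 0.002  -0.0004  0.0024] rows 0.1 | tcp [0.6026 0.2925 0.0684] q [ 0.26  0.36  0.04  1.25 -0.    0.21] toolz [ 0.  0. -1.]
t: 13.5
tcp_pos: [0.6026, 0.2926, 0.0685]
orientation: [-0.026, 1.0, 0.0, 0.003]
contact_force: [0.2, -0.5, 4.6]
opening: 0.0216
grasp_force: 58.8
rot [0.0002 0.0056 0.0003] shift [ 0.002  -0.0005  0.0025] rows 0.1 | tcp [0.6026 0.2926 0.0685] q [ 0.26  0.36  0.04  1.25 -0.    0.21] toolz [ 0.  0. -1.]
```

```bash
python3 jog.py '0 0 0 0 0 -0.02 0.015;0 0 0 0 0 -0.06 0.015;0 0 0 0 0 -0.12 0.015;0 0 0 0 0 -0.18 0.015;0 0 0 0 0 -0.24 0.015'
python3 -c "
from h import *
plan([.4378,-.267,.31],96.2,6.2,30)"
```

```text
t: 14.12
tcp_pos: [0.6007, 0.2923, 0.3115]
orientation: [-0.026, 1.0, 0.0, 0.003]
contact_force: [1.6, -0.2, -0.7]
opening: 0.0213
grasp_force: 58.7
rot [-0.0145 -0.5173 -0.0543] shift [ 1.921e-01 -5.499e-01  2.000e-04] rows 9.3 | tcp [0.6007 0.2923 0.3115] q [ 0.26  0.34  0.47  1.69 -0.    0.21] toolz [ 0.497  0.054 -0.866]
```

```bash
python3 jog.py '0 0 0 0.02 -0.055 -0.01 0.015;0 -0.05 0 0.04 -0.11 -0.02 0.015;0 -0.1 0 0.06 -0.165 -0.02 0.015;0 -0.15 0 0.08 -0.22 -0.02 0.015;0 -0.2 0 0.1 -0.275 -0.02 0.015'
python3 -c "
from h import *
plan([.4378,-.267,.31],96.2,6.2,30)"
```

```text
t: 14.75
tcp_pos: [0.5147, 0.0112, 0.3289]
orientation: [-0.026, 0.994, 0.002, 0.104]
contact_force: [0.2, -0.8, 0.4]
opening: 0.0214
grasp_force: 58.7
rot [-0.0208 -0.3152 -0.0513] shift [ 9.360e-02 -2.737e-01 -1.000e-04] rows 4.6 | tcp [0.5147 0.0112 0.3289] q [-0.27 -0.38 -0.23  1.52  0.06 -0.32] toolz [ 0.497  0.054 -0.866]
```

```bash
python3 jog.py '0 -0.06 -0.01 0.018 -0.052 0 0.015;0 -0.13 -0.02 0.037 -0.11 0 0.015;-0.01 -0.2 -0.03 0.056 -0.165 0 0.015;-0.015 -0.26 -0.04 0.075 -0.22 0 0.015;-0.02 -0.315 -0.051 0.0936 -0.2737 0 0.015'
python3 -c "
from h import *
plan([.4378,-.267,.31],96.2,6.2,30)"
```

```text
t: 15.38
tcp_pos: [0.4375, -0.2673, 0.3101]
orientation: [-0.052, 0.965, 0.013, 0.258]
contact_force: [1.5, -0.5, -0.2]
opening: 0.0218
grasp_force: 58.7
rot [-0.0027 -0.0003 -0.    ] shift [-0.0002  0.0002  0.0003] rows 0.0 | tcp [ 0.4375 -0.2673  0.3101] q [-1.08 -0.57 -0.46  1.47  0.48 -1.13] toolz [ 0.497  0.054 -0.866]
```

Run:
```python
from h import *
c=cap('wrist');im=cv2.cvtColor(c['image'],cv2.COLOR_RGB2BGR); 
c2=cap('scene');b=cv2.cvtColor(c2['image'],cv2.COLOR_RGB2BGR)[60:240,90:290]
o=np.zeros((600,800,3),np.uint8);o[:288,:384]=cv2.resize(im,(384,288));a=cv2.resize(im[120:320,130:380],(500,400));o[:400,300:]=a;o[290:,:300]=cv2.resize(b,(300,270))[:310] if 0 else cv2.copyMakeBorder(cv2.resize(b,(300,270)),0,40,0,0,cv2.BORDER_CONSTANT);cv2.imwrite('pics/w5.png',o)
```

```text
(no output)
```

View pics/w5.png

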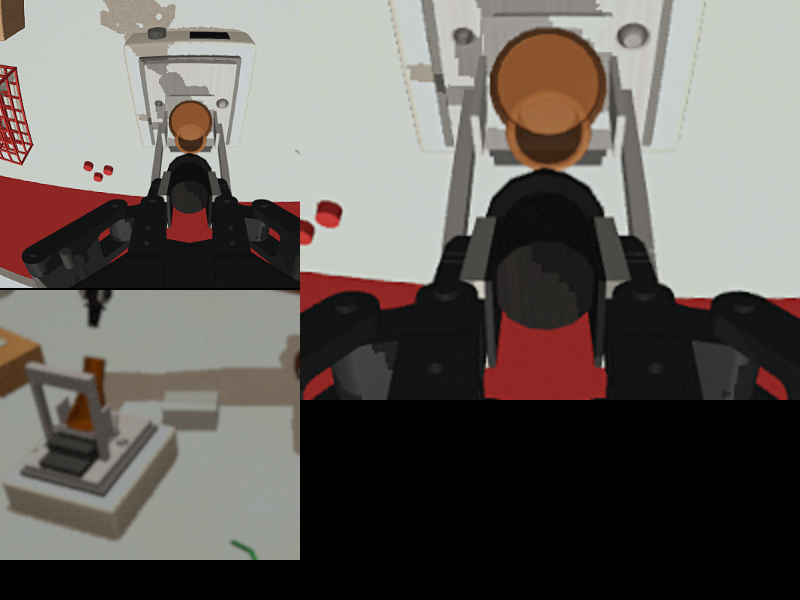

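The wrist view (right) shows the stopper held straight, knob at (545,285) and flange top at (545,190). The flask mouth ring is ahead at (548,130), and both pegs show through the holes at (463,36) and (632,36). I'll refine the neck and stopper axes from the depth.

```bash
cat > neck.py <<'E'
from h import *
from scipy.optimize import least_squares
def wpts(c):
    z=c['z_map'];H,W=z.shape;f=H/2/np.tan(np.radians(float(c['fov_y']))/2);v,u=np.mgrid[:H,:W];X=u-c['cx'];Y=v-c['cy'];r=np.hypot(X,Y)+1e-9;k=np.tan(r/f)/r
    a=np.asarray(c['attitude']);M=R.from_quat(a).as_matrix() if a.shape==(4,) else a
    P=np.stack([X*k*z,-Y*k*z,-z],-1)@M.T+c['eye'];P[z==0]=np.nan;return P
a=np.radians(6.2);n=np.array([-.5*np.cos(a),-.5*np.sin(a),.866]);ey=np.array([-np.sin(a),np.cos(a),0]);ex=np.cross(ey,n)
M0=np.array([.4823,-.2622,.212]);B=np.stack([ex,ey,n],1)
for nm in('wrist','scene','top'):
    c=cap(nm);P=(wpts if nm=='wrist' else pts)(c);im=c['image'].astype(int)
    q=(P-M0)@B;l=np.hypot(q[...,0],q[...,1])
    m=(im[...,0]>im[...,2]+40)&(l<.03)&(q[...,2]>-.035)&(q[...,2]<.02);Q=q[m]
    if len(Q)<20: print(nm,len(Q));continue
    S=Q[np.hypot(Q[:,0],Q[:,1])>.0125] 
    s=least_squares(lambda p:np.hypot(S[:,0]-p[0],S[:,1]-p[1])-.017,[0,0],loss='soft_l1',f_scale=.001)
    print(nm,len(Q),len(S),'lateral mm (ex,ey)',(s.x*1e3).round(2),'rms',1e3*np.median(abs(s.fun)),'axial top pct',np.percentile(S[:,2]*1e3,[50,90,95,98]).round(1),'y range',np.percentile(Q[:,1]*1e3,[1,99]).round(1))
    if nm=='wrist':
        st=manip.get_state();T=R.from_quat(st['orientation']);t=T.inv().apply((P-st['tcp_pos']).reshape(-1,3)).reshape(P.shape)
        dk=(im.max(-1)<75)&(np.hypot(t[...,0],t[...,1])<.022)
        for lab,lo,hi,rad in(('knob',-.002,.024,.012),('flange',.029,.036,.017)):
            Q=t[dk&(t[...,2]>lo)&(t[...,2]<hi)]
            if lab=='knob':Q=Q[abs(Q[:,1])<.009]
            if len(Q)>10:
                s=least_squares(lambda p:np.hypot(Q[:,0]-p[0],Q[:,1]-p[1])-rad,[0,0],loss='soft_l1',f_scale=.001);print(lab,len(Q),'tool x,y',(s.x*1e3).round(2),1e3*np.median(abs(s.fun)))
        Q=t[dk&(abs(t[...,1])<.016)];print('toolz hist',np.histogram(Q[:,2]*1e3,np.arange(-10,45,3)))
plan(M0+n*.0895,96.2,6.2,30)
E
python3 neck.py
```

```text
wrist 822 782 lateral mm (ex,ey) [0.47 0.76] rms 1.1035427510258378 axial top pct [-0.   1.3  1.6  1.9] y range [-15.2  16.7]
knob 2299 tool x,y [ 4.   -5.18] 1.913304012145475
flange 433 tool x,y [ 1.4  -2.22] 1.400083495500904
toolz hist (array([ 123,   96,  683, 1356,  185,  187,  156,  167,  135,  137,  103,
         86,  279,  406,   18,    0,    0,    0]), array([-10,  -7,  -4,  -1,   2,   5,   8,  11,  14,  17,  20,  23,  26,
        29,  32,  35,  38,  41,  44]))
scene 151 149 lateral mm (ex,ey) [-1.09 -0.05] rms 1.0069744219563108 axial top pct [-13.6  -2.6  -1.7  -1. ] y range [-9.7 17.8]
top 218 163 lateral mm (ex,ey) [1.15 0.38] rms 0.7879488605667742 axial top pct [-9.4  0.9  1.3  2.4] y range [-14.9  17.2]
rot [-0.0006 -0.0036 -0.002 ] shift [ 0.0105 -0.0015  0.0168] rows 0.3 | tcp [ 0.4384 -0.2655  0.3093] q [-1.07 -0.57 -0.46  1.47  0.48 -1.12] toolz [ 0.497  0.054 -0.866]
```

```bash
cat > st.py <<'E'
import sys;sys.argv=['x']
from neck import *
print('=====')
c=cap('wrist');P=wpts(c);im=c['image'].astype(int);st=manip.get_state();T=R.from_quat(st['orientation']);t=T.inv().apply((P-st['tcp_pos']).reshape(-1,3)).reshape(P.shape)
dk=(im.max(-1)<75)
m=dk&(abs(t[...,2]+.0005)<.003)&(np.hypot(t[...,0],t[...,1])<.022)
k,lab,ss,ce=cv2.connectedComponentsWithStats(m.astype(np.uint8));i=1+np.argmax(ss[1:,4]);Q=t[lab==i]
print('knob top',len(Q),Q.mean(0)*1e3,[np.percentile(Q[:,j]*1e3,[1,99]).round(1) for j in(0,1)],cv2.minEnclosingCircle((Q[:,:2]*1e3).astype(np.float32)))
m=dk&(abs(t[...,2]-.0295)<.003)&(np.hypot(t[...,0],t[...,1])<.025);Q=t[m&(t[...,0]<-.008)];print('flange',len(Q),np.percentile(Q[:,0]*1e3,[1,5]),np.percentile(Q[:,1]*1e3,[1,99]))
E
python3 st.py | sed -n '/===/,$p'
```

```text
=====
knob top 2011 [ 3.48166946  0.01964479 -0.63005696] [array([-8.6, 14. ]), array([-11. ,  11.3])] ((0.15063592791557312, 0.10196712613105774), 16.20116424560547)Traceback (most recent call last):
  File "st.py", line 9, in <module>
    m=dk&(abs(t[...,2]-.0295)<.003)&(np.hypot(t[...,0],t[...,1])<.025);Q=t[m&(t[...,0]<-.008)];print('flange',len(Q),np.percentile(Q[:,0]*1e3,[1,5]),np.percentile(Q[:,1]*1e3,[1,99]))
                                                                                                                     ~~~~~~~~~~~~~^^^^^^^^^^^^^^^^^^
    return _quantile_unchecked(
        a, q, axis, out, overwrite_input, method, keepdims, weights)
    return _ureduce(a,
                    func=_quantile_ureduce_func,
    ...<5 lines>...
                    overwrite_input=overwrite_input,
                    method=method)
    r = func(a, **kwargs)
    result = _quantile(arr,
                       quantiles=q,
    ...<2 lines>...
                       out=out,
                       weights=wgt)
    slices_having_nans = np.isnan(arr[-1, ...])
                                  ~~~^^^^^^^^^
IndexError: index -1 is out of bounds for axis 0 with size 0
```

```bash
cat > ins.py <<'E'
import sys
from h import *
a=np.radians(6.2);n=np.array([-.5*np.cos(a),-.5*np.sin(a),.866]);ey=np.array([-np.sin(a),np.cos(a),0]);ex=np.cross(ey,n)
M0=np.array([.4823,-.2622,.212]);d=float(sys.argv[1])
plan(M0+.0026*ex+.0005*ey+n*(.0345+d),96.2,6.2,30)
E
python3 ins.py 0.04
```

```text
rot [ 0.0006 -0.0032  0.0014] shift [ 0.0087 -0.0022  0.0312] rows 0.5 | tcp [ 0.4393 -0.2642  0.3092] q [-1.07 -0.57 -0.46  1.46  0.48 -1.12] toolz [ 0.497  0.054 -0.866]
```

```bash
python3 jog.py '0 -0.003 0.001 0.0087 -0.002 0.01 0.015;0 -0.003 0.001 0.0087 -0.002 0.03 0.015;0 -0.003 0.001 0.0087 -0.002 0.03 0.015;0 -0.003 0.001 0.0087 -0.002 0.03 0.015;0 -0.003 0.001 0.0087 -0.002 0.03 0.015'
python3 ins.py .04; python3 jog.py '0 0 0 0 0 0 0.015;0 0 0 0 0 0 0.015;0 0 0 0 0 0 0.015;0 0 0 0 0 0 0.015';python3 ins.py .02
```

```text
t: 16.45
tcp_pos: [0.4461, -0.267, 0.2788]
orientation: [-0.051, 0.965, 0.014, 0.258]
contact_force: [0.4, -0.0, -0.7]
opening: 0.0214
grasp_force: 58.9
rot [-0.0007 -0.0001 -0.0018] shift [-0.0008  0.0013  0.0017] rows 0.0 | tcp [ 0.4461 -0.267   0.2788] q [-1.06 -0.57 -0.52  1.4   0.48 -1.11] toolz [ 0.497  0.054 -0.866]
t: 16.95
tcp_pos: [0.4461, -0.2668, 0.2782]
orientation: [-0.051, 0.965, 0.014, 0.258]
contact_force: [-0.5, 0.1, -0.3]
opening: 0.0218
grasp_force: 58.9
rot [-0.     -0.0004 -0.0022] shift [-0.0011  0.0012  0.0211] rows 0.3 | tcp [ 0.4461 -0.2668  0.2782] q [-1.06 -0.57 -0.52  1.4   0.48 -1.11] toolz [ 0.497  0.054 -0.866]
```

```bash
python3 jog.py '0 0 0 -0.001 0.0012 0.003 0.015;0 0 0 -0.001 0.0012 0.009 0.015;0 0 0 -0.001 0.0012 0.015 0.015;0 0 0 -0.001 0.0012 0.021 0.015;0 0 0 -0.001 0.0012 0.021 0.015'
python3 ins.py .0
```

```text
t: 17.58
tcp_pos: [0.4573, -0.264, 0.2598]
orientation: [-0.051, 0.965, 0.015, 0.258]
contact_force: [-0.6, 0.6, -0.5]
opening: 0.0213
grasp_force: 58.9
rot [ 0.001  -0.0009 -0.0024] shift [-0.0004 -0.0004  0.0194] rows 0.3 | tcp [ 0.4573 -0.264   0.2598] q [-1.03 -0.56 -0.54  1.35  0.47 -1.08] toolz [ 0.497  0.054 -0.866]
```

No contact and on axis, so I'll continue.

```bash
python3 jog.py '0 0 0 -0.0004 -0.0004 0.004 0.015;0 0 0 -0.0004 -0.0004 0.008 0.015;0 0 0 -0.0004 -0.0004 0.012 0.015;0 0 0 -0.0004 -0.0004 0.015 0.015;0 0 0 -0.0004 -0.0004 0.015 0.015'
python3 ins.py .0
```

```text
t: 18.2
tcp_pos: [0.4651, -0.2638, 0.2474]
orientation: [-0.051, 0.965, 0.014, 0.258]
contact_force: [-0.4, 0.7, -0.2]
opening: 0.0214
grasp_force: 58.9
rot [ 0.0004 -0.0006 -0.0022] shift [0.0002 0.0002 0.0048] rows 0.1 | tcp [ 0.4651 -0.2638  0.2474] q [-1.01 -0.55 -0.56  1.31  0.47 -1.06] toolz [ 0.497  0.054 -0.866]
```

```bash
python3 jog.py '0 0 0 0 0 0.002 0.015;0 0 0 0 0 0.004 0.015;0 0 0 0 0 0.005 0.015;0 0 0 0 0 0.005 0.015'
python3 ins.py .0
```

```text
t: 18.7
tcp_pos: [0.4673, -0.2637, 0.2438]
orientation: [-0.051, 0.965, 0.014, 0.258]
contact_force: [-6.4, 1.5, 4.3]
opening: 0.0214
grasp_force: 59.8
rot [-0.0004 -0.0009 -0.0024] shift [0.0003 0.0004 0.0005] rows 0.0 | tcp [ 0.4673 -0.2637  0.2438] q [-1.01 -0.54 -0.56  1.3   0.46 -1.05] toolz [ 0.497  0.054 -0.866]
```

```bash
python3 jog.py '0 0 0 0 0 0.0008 0.015;0 0 0 0 0 0.0016 0.015;0 0 0 0 0 0.0016 0.015'
python3 ins.py .0
```

```text
t: 19.08
tcp_pos: [0.468, -0.2642, 0.2437]
orientation: [-0.051, 0.965, 0.013, 0.258]
contact_force: [-14.1, 2.0, 13.8]
opening: 0.0215
grasp_force: 60.9
rot [-0.0024 -0.0008 -0.002 ] shift [0.0008 0.001  0.0002] rows 0.0 | tcp [ 0.468  -0.2642  0.2437] q [-1.01 -0.54 -0.56  1.3   0.46 -1.05] toolz [ 0.497  0.054 -0.866]
```

```bash
python3 jog.py '0 0 0 0 0 -0.001 0.015;0 0 0 0 0 -0.001 0.025;0 0 0 0 0 -0.001 0.05;0 0 0 0 0 -0.001 0.055;0 0 0 0 0 -0.001 0.055' && python3 jog.py '0 0 0 0 0 -0.02 0.055;0 0 0 0 0 -0.05 0.055;0 0 0 0 0 -0.09 0.055;0 0 0 0 0 -0.09 0.055;0 0 0 0 0 -0.09 0.055'
python3 - <<'E'
from h import *
from neck import wpts,B,M0
print('====')
c=cap('wrist');P=wpts(c);im=c['image'].astype(int);q=(P-M0)@B
dk=(im.max(-1)<75)&(np.hypot(q[...,0],q[...,1])<.025)
Q=q[dk&(q[...,2]>.025)&(q[...,2]<.045)];print('knob top',len(Q),np.percentile(Q*1e3,[5,50,95],axis=0).round(1))
A=np.c_[Q[:,:2],np.ones(len(Q))];print(np.linalg.lstsq(A,Q[:,2],rcond=None)[0])
b=cv2.cvtColor(c['image'],cv2.COLOR_RGB2BGR);a=cv2.cvtColor(cap('scene')['image'],cv2.COLOR_RGB2BGR)[60:240,90:290]
cv2.imwrite('pics/f.png',np.hstack([cv2.resize(b[60:280,150:350],(400,440)),cv2.resize(a,(400,440))]))
E
```

```text
t: 19.7
tcp_pos: [0.4679, -0.2636, 0.2427]
orientation: [-0.051, 0.965, 0.014, 0.258]
contact_force: [0.2, 0.2, -0.1]
opening: 0.0551
grasp_force: 0.0
t: 20.32
tcp_pos: [0.4232, -0.2686, 0.3202]
orientation: [-0.051, 0.965, 0.014, 0.258]
contact_force: [-0.4, 0.7, -0.4]
opening: 0.0549
grasp_force: 0.0
wrist 255 255 lateral mm (ex,ey) [0.83 0.64] rms 0.09049880577211705 axial top pct [-15.3  -1.6  -0.2   1.2] y range [-14.5  16.6]
toolz hist (array([0, 0, 0, 0, 0, 0, 0, 0, 0, 0, 0, 0, 0, 0, 0, 0, 0, 0]), array([-10,  -7,  -4,  -1,   2,   5,   8,  11,  14,  17,  20,  23,  26,
        29,  32,  35,  38,  41,  44]))
scene 157 155 lateral mm (ex,ey) [-0.89 -0.37] rms 0.8177441776963563 axial top pct [-13.4  -2.   -0.4   0.5] y range [-6.2 17.6]
top 104 104 lateral mm (ex,ey) [ 1.66 -0.75] rms 0.4931755693274014 axial top pct [-17.3  -1.3  -0.4   0.9] y range [-9.7 16.7]
rot [ 0.0016 -0.001  -0.0026] shift [ 0.0024 -0.0006  0.0334] rows 0.5 | tcp [ 0.4233 -0.268   0.3196] q [-1.11 -0.58 -0.45  1.51  0.49 -1.17] toolz [ 0.497  0.054 -0.866]
====
knob top 837 [[-10.7  -9.4  29.3]
 [ -1.6   0.   35.4]
 [  8.6   9.4  36.4]]
[0.14266388 0.00130855 0.0350403 ]
```

View pics/f.png

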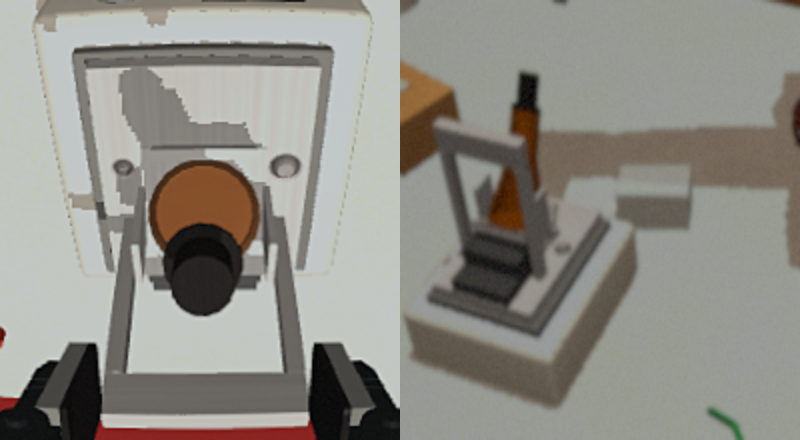

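The stopper is in the neck with its flange on the rim: knob at (205,285), flange at (203,250). Both pegs stand in their holes and the knob top is 35 mm above the rim, as expected. One more robust check of its tilt.

```bash
python3 - <<'E' | sed -n '/====/,$p'
from h import *
from neck import wpts,B,M0
print('====')
Ps=[]
for i in range(4):
    c=cap('wrist');P=wpts(c);im=c['image'].astype(int);q=(P-M0)@B
    dk=(im.max(-1)<75)&(np.hypot(q[...,0],q[...,1])<.02)
    Ps.append(q[dk&(q[...,2]>.0315)&(q[...,2]<.045)])
Q=np.concatenate(Ps)
for k in range(8):
    A=np.c_[Q[:,:2],np.ones(len(Q))];s=np.linalg.lstsq(A,Q[:,2],rcond=None)[0];r=Q[:,2]-A@s;Q=Q[abs(r)<max(.0012,2*r.std())]
print(len(Q),s,r.std(),cv2.minEnclosingCircle((Q[:,:2]*1e3).astype(np.float32)),np.percentile(Q*1e3,[1,99],axis=0))
q=np.concatenate([((wpts(c)-M0)@B)[im.max(-1)<75]]);F=q[(abs(q[:,2]-.005)<.002)&(np.hypot(q[:,0],q[:,1])<.022)];print('flange top',len(F),np.percentile(F*1e3,[1,50,99],axis=0))
E
```

```text
====
2783 [-0.00017288  0.00610175  0.03549839] 0.0005405203926106874 ((-0.10743443667888641, 0.22989825904369354), 11.754037857055664) [[-10.93643502 -10.67433912  34.40163105]
 [ 10.43270925  11.13133866  36.62172134]]
flange top 411 [[-16.00898171 -15.49859312   3.64303971]
 [ -8.58600949   0.29172741   5.48796453]
 [  7.8845585   15.93251313   6.91174952]]
```

The tilt is about 0.006 rad and the stopper is centred within 1 mm at the right height, so I'll hand in.

```bash
python3 -c "
from workcell import manip, optics, workorder
print(workorder.hand_in())"
```

```text
the job is handed in; nothing more can be done
None
```

The carrier sits flat on the shaker's pegs, the fitting stopper is fully home in the flask's neck and released, and I handed the job in at about 20 s; no verdict came back, but my last measurements were within the limits.

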